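# Snap the bread-roll box shut

### The arm

A 6-joint arm with a two-finger parallel gripper is mounted at the origin on the work surface. World frame = base frame: x ahead of the robot, y to its left, z up, the work surface at z = 0. Lengths are in m, angles in rad, forces in N, time in s.
With the tool pointing down it reaches from about 0.275 to 0.875 m from the base axis. Payload 12.5 kg.
Tool frame: the origin (TCP) lies at the very end of the fingers, on their centre line; the grasp point (between the pads) lies 19 mm behind it (env.hold_point_z is the z of the grasp point in the tool frame, in m); z points along the fingers, x is the direction in which the jaws open and shut, and the axes are right-handed (so a half turn about z gives the same grasp; the last joint's range is limited). The gripper opens to 85 mm and grips with 20 to 120 N. Pads are 22 mm wide; open, the fingers measure 114 mm over their backs; the gripper's body (76 mm by 85 mm) begins 54 mm behind the grasp point. The pads swing forward as they close: fully open they stand 13 mm farther back than shut.
Start: joints at [1.099, 0.351, 1.652, -0, 1.139, -0.085], TCP at [0.207, 0.509, 0.195] pointing down, gripper open.
Joint ranges: [-2.75, 2.75], [-0.79, 2.1], [0.01, 2.65], [-1.57, 4.71], [0.07, 3.14], [-2.87, 2.87]. Speed limits (rad/s): [2.22, 2.22, 2.79, 3.14, 3.14, 3.14].

### API

Orientations are given as a unit quaternion [w, x, y, z].
In Python, from plant import env gives the robot as it stands.
- The arm moves only by the tool jog_arm, never from a script. Its argument "targets" is a list of rows, each an object of numbers: "x", "y", "z": the shift along the tool's x, y, z in cm; "wx", "wy", "wz": the turn, a rotation vector about the tool's x, y, z in degrees; "jaw": the finger opening in cm, from 0 to 8.54. A call has 1 to 20 rows; each row shifts and turns the pose as measured when the row begins, along the tool's axes as they then stand; what a row does not reach is not made up. A row lasts 1/12 s, in which the tool goes at most 41.7 mm and 7.16 degrees, less where a joint would pass 70% of its speed; a pose out of reach is approached as far as the arm can. A call with a gripper value outside its range is refused whole. The fingers move at their own pace and stop on an object; "squeeze" is the grip in N (left out, the last holds). Time passes only in rows, so rows that do not move let the fingers close. It gives the time, the measured TCP pose, the force and the opening at its end, in the units of the state.
- env.sense(): the state, without advancing time (a new reading comes with each control period).
- env.grab_frame(name): name is "scene" or "top" or "wrist"; returns a dict with "color" (400x640x3 uint8, blue, green, red), "fovy" (degrees; the focal length in pixels is half the picture's height over the tangent of half this angle, whatever the lens; pixels are square), "cx", "cy" (the principal point, pixels), "R" (3x3) and "t" (3): a world point X has camera coordinates R X + t; the wrist camera has in their place "T_tool_cam" (4x4, takes a point from camera to tool coordinates, whose origin is the TCP and whose axes are the tool frame's). Camera axes: x right, y down, z forward; pixel columns grow to the right and rows downward; lengths in m; the calibration is good to about 2 mm. A picture is of the moment at which its call begins: read the wrist's pose just before it. There is no depth.
- env.job_done(): hands the job in, once; it reports no verdict.
The state is a dict: "clock": time; "joints": joint angles; "dq": joint speeds; "effort": joint torques, N m; "eef_pos": TCP position; "orientation": TCP orientation; "force": force on the tool from outside, world axes, zero at the start; "torque": the same for the moment, N m; "grip_width": finger opening in m.
Only numpy, scipy, OpenCV 4.12 (cv2) and the standard library are available. Lean on these libraries where they do the work, as an engineer would, in place of code of your own. Each camera call takes 0.05 s, during which the arm holds its last target. There are 200 camera calls.

### The job

The lid of the bread-roll box is on but not clipped: press down each of its four green rim sides with the fingertips until it clicks and stays shut, flush with the cream corners. Only press, without hammering; do not lift, tip or push the box away, leave the jar, cup and scraper where they are, and finish clear of everything.

Things in the scene. Friction and masses are not known exactly. Their poses are not given: they have to be found in the camera images.
- box: cream plastic food box of bread rolls, lid on, 152 x 192 mm over the lid, about 1.5 kg, standing loose on the bench. Origin: centre of its underside; z up, x across the short way, y the long way; turned by up to 0.8 rad either way. A force over 60 N from the fingers breaks the lid.
- lid_mid (a point): centre of the lid's see-through middle panel, which does not move: top 60 mm above the bench. The lid also has four fixed cream corner pieces 26 mm square, tops 68 mm above the bench, and between them four green rim sides, each of which slides straight down 8 mm.
- rim_near_top (a point): centre of the top face of the green rim side on the box's -x side, a bar 136 mm long, 22 mm wide and 8 mm thick, lying 65 mm from the box's centre; moves with the bar. Its top is 76 mm above the bench when open and 68 mm (flush with the corner pieces) when shut.
- rim_near (a joint): how far that rim side is pressed down, m: 0 open, 0.008 shut. It resists with 7 N at first, up to 10 N in the first 2 mm; just past half-way (4 mm) the side snaps down by itself and stays shut; let go before, it comes up again. A push anywhere along the bar works; it bottoms hard at 0.008.
- rim_far_top (a point): centre of the top face of the green rim side on the box's +x side, a bar 136 mm long, 22 mm wide and 8 mm thick, lying 65 mm from the box's centre; moves with the bar. Its top is 76 mm above the bench when open and 68 mm (flush with the corner pieces) when shut.
- rim_far (a joint): how far that rim side is pressed down, m: 0 open, 0.008 shut. It resists with 7 N at first, up to 10 N in the first 2 mm; just past half-way (4 mm) the side snaps down by itself and stays shut; let go before, it comes up again. A push anywhere along the bar works; it bottoms hard at 0.008.
- rim_left_top (a point): centre of the top face of the green rim side on the box's +y side, a bar 96 mm long, 22 mm wide and 8 mm thick, lying 85 mm from the box's centre; moves with the bar. Its top is 76 mm above the bench when open and 68 mm (flush with the corner pieces) when shut.
- rim_left (a joint): how far that rim side is pressed down, m: 0 open, 0.008 shut. It resists with 7 N at first, up to 10 N in the first 2 mm; just past half-way (4 mm) the side snaps down by itself and stays shut; let go before, it comes up again. A push anywhere along the bar works; it bottoms hard at 0.008.
- rim_right_top (a point): centre of the top face of the green rim side on the box's -y side, a bar 96 mm long, 22 mm wide and 8 mm thick, lying 85 mm from the box's centre; moves with the bar. Its top is 76 mm above the bench when open and 68 mm (flush with the corner pieces) when shut.
- rim_right (a joint): how far that rim side is pressed down, m: 0 open, 0.008 shut. It resists with 7 N at first, up to 10 N in the first 2 mm; just past half-way (4 mm) the side snaps down by itself and stays shut; let go before, it comes up again. A push anywhere along the bar works; it bottoms hard at 0.008.
- seed_jar: bystander: amber jar with orange cap, 66 mm across, 110 mm high, origin under its centre
- cup: bystander: open metal cup, 72 mm across, 75 mm high, origin under its centre
- scraper: bystander: dough scraper lying flat, steel blade with blue grip, 88 x 110 mm, 18 mm high, origin under its centre
Things that resemble listed ones, but are neither listed nor needed, are in the scene too. Of the things that look like the box, the larger one is meant.

How it is judged:
At the end, for the whole second after the job is handed in: all four rim sides at least 6.5 of their 8 mm down and staying there; the box at rest, upright on the bench within 30 mm of where it stood; jar, cup and scraper within 30 mm of their places (value of joint each of rim_near, rim_far, rim_left, rim_right above 0.0065 m and distance of each of box, seed_jar, cup, scraper from where it was at the start of the episode below 0.03 m and height (world z) of box below 0.008 m and angle between box's own z axis and vertical below 0.06 rad and linear speed of box below 0.02 m/s); the robot touches nothing.
It fails at once if the box is lifted off the bench or tipped up (height (world z) of box above 0.015 m or angle between box's own z axis and vertical above 0.2 rad).
It fails at once if the box is shoved more than 50 mm from its place (distance of box from where it was at the start of the episode above 0.05 m).
It fails at once if the lid is hit or squeezed with more than 60 N (contact force between the fingers and box above 60 N).
It fails at once if the jar, cup or scraper is pushed more than 30 mm, lifted or knocked over (distance of any of seed_jar, cup, scraper from where it was at the start of the episode above 0.03 m or angle between any of seed_jar, cup, scraper's own z axis and vertical above 0.35 rad).
It also fails if it takes over 45 s, if anything falls off the work surface, if the arm or the gripper's body presses on something with over 40 N, if the wrist force passes 120 N, or if a joint passes its speed limit or range.

## Working session

There is one attempt and no reset: what is moved stays moved. The work goes in short steps, Python scripts to look and compute and a tool call to move; the robot and the scene stay as the last step left them, time stands still between calls to the robot, and variables do not carry over. Pictures are saved under pics/ and viewed, about 8 in all and at most 12, crops included, and the job is handed in when it is done.

Besides the shell and the picture viewer there is one more tool, called after ">>>" as a command line: name --argument value ..., lists and objects as JSON in quotes. jog_arm: Moves the arm, as the interface text tells. Its arguments: {"type":"object","properties":{"targets":{"type":"array","items":{"type":"object","properties":{"x":{"type":"number"},"y":{"type":"number"},"z":{"type":"number"},"wx":{"type":"number"},"wy":{"type":"number"},"wz":{"type":"number"},"jaw":{"type":"number"}}}},"squeeze":{"type":"number"}},"required":["targets"]}

```bash
mkdir -p pics; ls
python3 - <<'E'
from plant import env
import cv2,pickle
s=env.sense();print(s)
d={}
for n in("scene","top"):
    f=env.grab_frame(n);d[n]=f;cv2.imwrite(f"pics/{n}0.png",f["color"]);print(n,f["fovy"],f["cx"],f["cy"],f["R"],f["t"])
pickle.dump(d,open("f0.pkl","wb"))
E
```

```text
pics
{'clock': 0.0, 'joints': array([ 1.09941222e+00,  3.51222964e-01,  1.65244312e+00,  2.15923350e-05,
        1.13911141e+00, -8.45753013e-02]), 'dq': array([-0.0005786 , -0.00056159,  0.00115019, -0.00023571,  0.00036206,
        0.00148481]), 'effort': array([-1.74093122e-03, -5.06106877e+01, -2.91401178e+01, -1.43517186e-04,
        4.58195253e-03, -3.14862700e-05]), 'eef_pos': array([0.20726202, 0.50903753, 0.19445849]), 'orientation': array([ 2.79303448e-04,  8.29832154e-01,  5.58012764e-01, -5.22541659e-04]), 'force': array([-0.02714689, -0.71293472,  0.08435672]), 'torque': array([ 0.04007586,  0.03667927, -0.05113392]), 'grip_width': 0.08534720324507018}
scene 43.295086737304715 307.4301676530521 203.06737459873318 [[-0.66156139  0.7498873  -0.00235985]
 [ 0.48430492  0.42485395 -0.76481884]
 [-0.57252534 -0.50711751 -0.64424108]] [ 0.33906661 -0.24080333  1.39521951]
top 55.84531180978173 322.9163919740022 196.79259293366928 [[-0.02592107 -0.99890103  0.03904899]
 [-0.99283725  0.02116711 -0.1175846 ]
 [ 0.11662883 -0.04181721 -0.99229483]] [0.05009097 0.57836847 0.72484164]
```

View pics/top0.png

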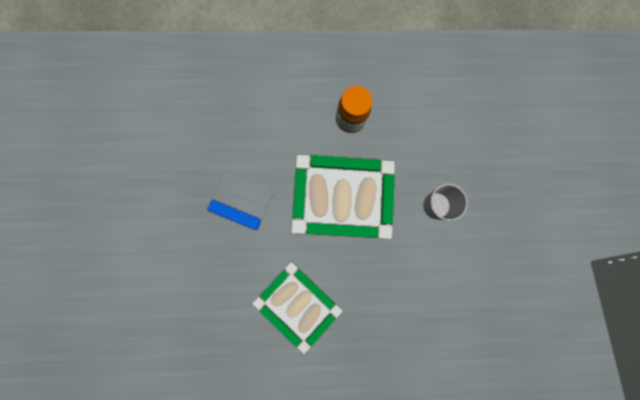

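View pics/scene0.png

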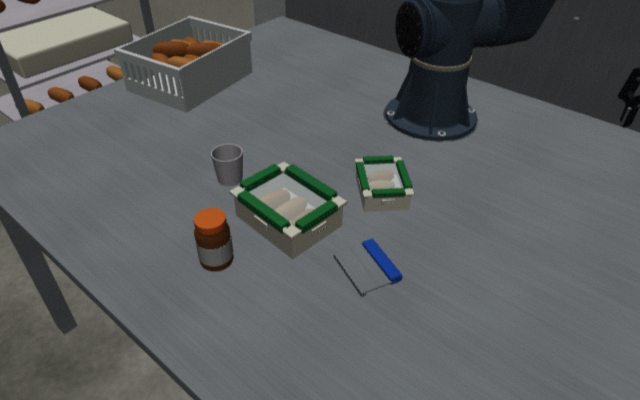

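The top view shows two look-alikes: a larger box centred at about (344,197) and a smaller one at (297,308). In the scene view they are at (290,205) and (384,182). I choose the larger one. The jar is at (355,105), the cup at (447,203) and the scraper at (240,203), all in the top view.

```bash
cat > h.py <<'E'
import numpy as np,cv2
def ray(f,p,z):
    F=200/np.tan(np.radians(f["fovy"]/2))
    R,t=f["R"],f["t"];C=-R.T@t
    d=R.T@np.array([(p[0]-f["cx"])/F,(p[1]-f["cy"])/F,1])
    return C+d*(z-C[2])/d[2]
def greens(f,amin=60):
    h=cv2.cvtColor(f["color"],cv2.COLOR_BGR2HSV)
    m=cv2.inRange(h,(50,130,60),(80,255,255))
    n,l,s,c=cv2.connectedComponentsWithStats(m)
    out=[]
    for i in range(1,n):
        if s[i,4]>amin:
            q=cv2.findContours((l==i).astype('u1'),cv2.RETR_EXTERNAL,cv2.CHAIN_APPROX_NONE)[0][0]
            out.append((c[i],s[i,4],cv2.minAreaRect(q)))
    return out
E
python3 - <<'E'
import pickle,cv2,numpy as np
from h import *
d=pickle.load(open("f0.pkl","rb"))
for n in d:
    f=d[n]
    for c,a,r in greens(f):
        b=[ray(f,p,.076)[:2] for p in cv2.boxPoints(r)]
        e=sorted([(np.linalg.norm(b[1]-b[0])),np.linalg.norm(b[2]-b[1])])
        print(n,c.round(1),a,ray(f,c,.076).round(4),np.round(e,3))
f=d["top"]
# cream corner centres
h=cv2.cvtColor(f["color"],cv2.COLOR_BGR2HSV)
for nm,p,z in(("jar",(356,100),.11),("cup",(449,198),.075),("scr",(240,205),.01)):print(nm,ray(f,p,z).round(3))
im=np.hstack([cv2.resize(d["top"]["color"][140:255,280:410],None,fx=3,fy=3),cv2.resize(d["scene"]["color"][150:265,225:355],None,fx=3,fy=3)])
cv2.imwrite("pics/crop.png",im)
E
```

```text
scene [377.9 158. ] 113 [0.3536 0.0669 0.076 ] [0.015 0.063]
scene [404.  173.7] 172 [0.3644 0.142  0.076 ] [0.016 0.094]
scene [362.2 175.5] 165 [0.4279 0.0792 0.076 ] [0.015 0.092]
scene [259.3 175.2] 247 [ 0.5701 -0.0843  0.076 ] [0.023 0.097]
scene [311.1 180.3] 388 [0.5111 0.0092 0.076 ] [0.025 0.141]
scene [388.3 190.9] 135 [0.4347 0.1502 0.076 ] [0.015 0.064]
scene [263.  208.3] 457 [ 0.6403 -0.0024  0.076 ] [0.024 0.14 ]
scene [315.7 213.3] 325 [0.5839 0.0844 0.076 ] [0.023 0.099]
top [345.3 162.6] 762 [ 0.6394 -0.0066  0.076 ] [0.022 0.133]
top [299.  193.1] 506 [0.5824 0.0832 0.076 ] [0.02  0.093]
top [387.6 198.9] 542 [ 0.5677 -0.085   0.076 ] [0.022 0.093]
top [341.9 230. ] 747 [0.5108 0.0041 0.076 ] [0.02  0.133]
top [273.6 285.2] 242 [0.413  0.1329 0.076 ] [0.013 0.062]
top [314.3 289. ] 362 [0.4039 0.0585 0.076 ] [0.013 0.091]
top [280.4 326. ] 410 [0.3402 0.1214 0.076 ] [0.014 0.089]
top [320.4 329.6] 278 [0.3314 0.0491 0.076 ] [0.014 0.063]
jar [ 0.751 -0.027  0.11 ]
cup [ 0.567 -0.204  0.075]
scr [0.569 0.206 0.01 ]
```

View pics/crop.png

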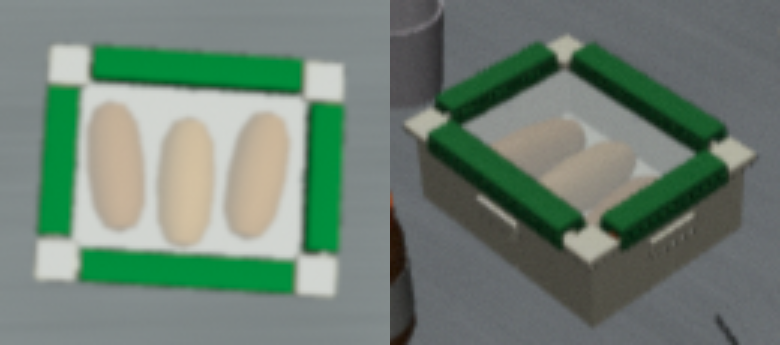

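The crop confirms the choice: green sides of 136 × 22 mm and 96 × 22 mm, agreeing between views to about 4 mm. That puts the box centre at about (0.576, 0.000) with a yaw of about -0.084. I'll shut the jaws, align the tool with the box, and go above the left rim.

>>> jog_arm --targets '[{"wz": -5.8,"jaw": 0},{"wz": -5.8,"jaw": 0},{"wz": -5.8,"jaw": 0},{"y": 2.5,"x": -2.4},{"y": 2.5,"x": -2.4},{"y": 2.5,"x": -2.4},{"y": 2.5,"x": -2.4},{"y": 2.5,"x": -2.4},{"y": 2.5,"x": -2.4},{"y": 2.5,"x": -2.4},{"y": 2.5,"x": -2.4},{"y": 2.5,"x": -2.4},{"y": 2.5,"x": -2.4},{"y": 2.5,"x": -2.4},{"y": 2.5,"x": -2.4},{"y": 2.5,"x": -2.4},{"y": 2.5,"x": -2.4},{}]'

```text
validation failed for argument at $.ta...
```

```bash
cat > g.py <<'E'
from plant import env
import numpy as np
from scipy.spatial.transform import Rotation as Ro
s=env.sense();q=s["orientation"];R=Ro.from_quat(np.r_[q[1:],q[0]]).as_matrix()
p=s["eef_pos"];print("t",s["clock"],p.round(4),"F",s["force"].round(1),"w",s["grip_width"]);print(R.round(3))
B=dict(left=(.583,.0838),far=(.6398,-.0045),right=(.569,-.0847),near=(.511,.0065))
for k,v in B.items():print(k,(R.T@(np.r_[v,.076]-p)*100).round(2))
E
python3 g.py
```

```text
t 0.1 [0.2073 0.5091 0.1945] F [-0.8 -0.1  0.1] w 0.08513659700502463
[[ 0.377  0.926 -0.   ]
 [ 0.926 -0.377 -0.001]
 [-0.001 -0.    -1.   ]]
left [-25.21  50.84  11.87]
far [-31.24  59.43  11.88]
right [-41.34  55.9   11.89]
near [-35.08  47.08  11.88]
```

The call was refused whole, perhaps because of the empty row, so I'll retry with that row filled in.

>>> jog_arm --targets '[{"wz": -5.8,"jaw": 0},{"wz": -5.8,"jaw": 0},{"wz": -5.8,"jaw": 0},{"y": 2.5,"x": -2.4},{"y": 2.5,"x": -2.4},{"y": 2.5,"x": -2.4},{"y": 2.5,"x": -2.4},{"y": 2.5,"x": -2.4},{"y": 2.5,"x": -2.4},{"y": 2.5,"x": -2.4},{"y": 2.5,"x": -2.4},{"y": 2.5,"x": -2.4},{"y": 2.5,"x": -2.4},{"y": 2.5,"x": -2.4},{"y": 2.5,"x": -2.4},{"y": 2.5,"x": -2.4},{"y": 2.5,"x": -2.4},{"z": 0}]'

```text
validation failed for argument at $.ta...
```

>>> jog_arm --targets '[{"x": 0,"y": 0,"z": 0,"wx": 0,"wy": 0,"wz": -5.8,"jaw": 0}]'

```text
clock: 0.18
eef_pos: [0.2072, 0.5089, 0.1942]
orientation: [0.0, 0.801, 0.599, -0.001]
force: [0.1, 0.3, -0.5]
grip_width: 0.0754
```

All fields are needed in every row.

>>> jog_arm --targets '[{"x": 0,"y": 0,"z": 0,"wx": 0,"wy": 0,"wz": -5.8,"jaw": 0},{"x": 0,"y": 0,"z": 0,"wx": 0,"wy": 0,"wz": -5.8,"jaw": 0},{"x": -2.4,"y": 2.5,"z": 0,"wx": 0,"wy": 0,"wz": 0,"jaw": 0},{"x": -2.4,"y": 2.5,"z": 0,"wx": 0,"wy": 0,"wz": 0,"jaw": 0},{"x": -2.4,"y": 2.5,"z": 0,"wx": 0,"wy": 0,"wz": 0,"jaw": 0},{"x": -2.4,"y": 2.5,"z": 0,"wx": 0,"wy": 0,"wz": 0,"jaw": 0},{"x": -2.4,"y": 2.5,"z": 0,"wx": 0,"wy": 0,"wz": 0,"jaw": 0},{"x": -2.4,"y": 2.5,"z": 0,"wx": 0,"wy": 0,"wz": 0,"jaw": 0},{"x": -2.4,"y": 2.5,"z": 0,"wx": 0,"wy": 0,"wz": 0,"jaw": 0},{"x": -2.4,"y": 2.5,"z": 0,"wx": 0,"wy": 0,"wz": 0,"jaw": 0},{"x": -2.4,"y": 2.5,"z": 0,"wx": 0,"wy": 0,"wz": 0,"jaw": 0},{"x": -2.4,"y": 2.5,"z": 0,"wx": 0,"wy": 0,"wz": 0,"jaw": 0},{"x": -2.4,"y": 2.5,"z": 0,"wx": 0,"wy": 0,"wz": 0,"jaw": 0},{"x": -2.4,"y": 2.5,"z": 0,"wx": 0,"wy": 0,"wz": 0,"jaw": 0},{"x": -2.4,"y": 2.5,"z": 0,"wx": 0,"wy": 0,"wz": 0,"jaw": 0},{"x": -2.4,"y": 2.5,"z": 0,"wx": 0,"wy": 0,"wz": 0,"jaw": 0},{"x": 0,"y": 0,"z": 0,"wx": 0,"wy": 0,"wz": 0,"jaw": 0}]'

```text
clock: 1.6
eef_pos: [0.545, 0.1316, 0.1899]
orientation: [0.0, 0.729, 0.685, -0.004]
force: [0.3, 1.2, -0.4]
grip_width: -0.0001
```

```bash
python3 g.py
```

```text
t 1.6 [0.545  0.1316 0.1899] F [ 0.3  1.2 -0.4] w -0.00014460016425369196
[[ 0.062  0.998 -0.006]
 [ 0.998 -0.062 -0.006]
 [-0.006 -0.006 -1.   ]]
left [-4.46  4.16 11.39]
far [-12.92  10.37  11.41]
right [-21.37   3.8   11.5 ]
near [-12.62  -2.55  11.49]
```

>>> jog_arm --targets '[{"x": -2.2,"y": 2.1,"z": 0,"wx": 0,"wy": 0,"wz": -1.2,"jaw": 0},{"x": -2.2,"y": 2.1,"z": 0,"wx": 0,"wy": 0,"wz": 0,"jaw": 0},{"x": 0,"y": 0,"z": 2,"wx": 0,"wy": 0,"wz": 0,"jaw": 0},{"x": 0,"y": 0,"z": 2,"wx": 0,"wy": 0,"wz": 0,"jaw": 0},{"x": 0,"y": 0,"z": 2,"wx": 0,"wy": 0,"wz": 0,"jaw": 0},{"x": 0,"y": 0,"z": 2,"wx": 0,"wy": 0,"wz": 0,"jaw": 0},{"x": 0,"y": 0,"z": 1,"wx": 0,"wy": 0,"wz": 0,"jaw": 0},{"x": 0,"y": 0,"z": 0.5,"wx": 0,"wy": 0,"wz": 0,"jaw": 0},{"x": 0,"y": 0,"z": 0,"wx": 0,"wy": 0,"wz": 0,"jaw": 0}]'

```text
clock: 2.35
eef_pos: [0.5857, 0.0804, 0.0892]
orientation: [-0.001, 0.722, 0.691, -0.005]
force: [-0.9, 0.2, -0.4]
grip_width: 0.0001
```

```bash
python3 g.py;python3 - <<'E'
from plant import env
import cv2,numpy as np
a=env.grab_frame("scene")["color"];b=env.grab_frame("top")["color"]
cv2.imwrite("pics/c2.png",np.hstack([cv2.resize(a[100:265,205:375],None,fx=2.3,fy=2.3),cv2.resize(b[120:285,260:430],None,fx=2.3,fy=2.3)]))
E
```

```text
t 2.35 [0.5857 0.0804 0.0892] F [-0.9  0.2 -0.4] w 0.00013719292437625112
[[ 0.044  0.999 -0.009]
 [ 0.999 -0.044 -0.006]
 [-0.006 -0.009 -1.   ]]
left [ 0.33 -0.27  1.32]
far [-8.24  5.79  1.32]
right [-16.56  -0.93   1.43]
near [-7.71 -7.12  1.43]
```

View pics/c2.png

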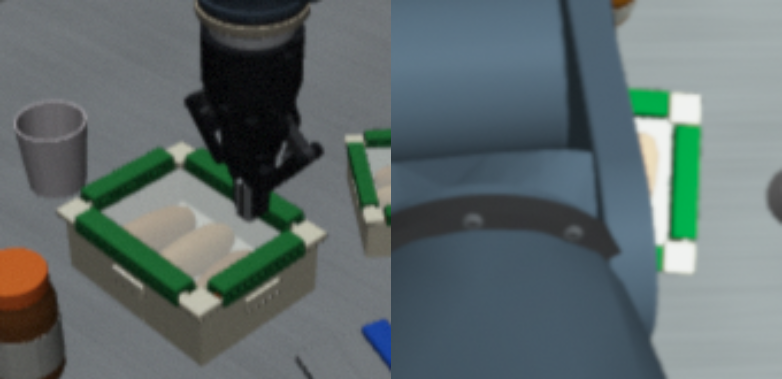

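The scene crop shows the fingertip at about crop (245,215), which looks short of the left bar, inside it or higher. I'll check by projecting the TCP.

Run:
```python
import pickle
from h import *
d=pickle.load(open("f0.pkl","rb"));f=d["scene"];F=200/np.tan(np.radians(f["fovy"]/2))
def pr(X):
    c=f["R"]@X+f["t"];return (c[:2]/c[2]*F+[f["cx"],f["cy"]]).round(1)
for X in([.5857,.0804,.0892],[.5857,.0804,.1],[.5857,.0804,.125],[.583,.0838,.076]):
    p=pr(np.array(X));print(X,p,((p-[205,100])*2.3).round())
for z in(.076,.089,.1,.11):print(z,ray(f,(311.5,193.5),z))
```

```text
[0.5857, 0.0804, 0.0892] [313.5 207.7] [250. 248.]
[0.5857, 0.0804, 0.1] [313.6 203.3] [250. 238.]
[0.5857, 0.0804, 0.125] [313.7 193.1] [250. 214.]
[0.583, 0.0838, 0.076] [315.8 213. ] [255. 260.]
0.076 [0.54358384 0.0385767  0.076     ]
0.089 [0.55570286 0.04908685 0.089     ]
0.1 [0.56595741 0.05798005 0.1       ]
0.11 [0.57527973 0.06606479 0.11      ]
```

The visible end sits about 33 mm above the reported TCP, or is offset sideways. I'll take a closer look.

Run:
```python
from plant import env
import cv2,numpy as np
a=env.grab_frame("scene")["color"];b=env.grab_frame("wrist");print(b["T_tool_cam"],b["fovy"],b["cx"],b["cy"])
cv2.imwrite("pics/c3.png",np.hstack([cv2.resize(a[160:235,280:345],None,fx=5.333,fy=5.333,interpolation=cv2.INTER_CUBIC)[:400],cv2.resize(b["color"],(450,400))[:, :]]))
```

```text
[[ 9.99999976e-01  1.95175038e-04 -1.01539696e-04 -3.91224691e-04]
 [-1.61928783e-04  9.65374883e-01  2.60866457e-01 -6.64206551e-02]
 [ 1.48938493e-04 -2.60866434e-01  9.65374892e-01 -1.79386951e-01]
 [ 0.00000000e+00  0.00000000e+00  0.00000000e+00  1.00000000e+00]] 71.38378711649929 313.9661975841409 200.5942181297855
```

View pics/c3.png

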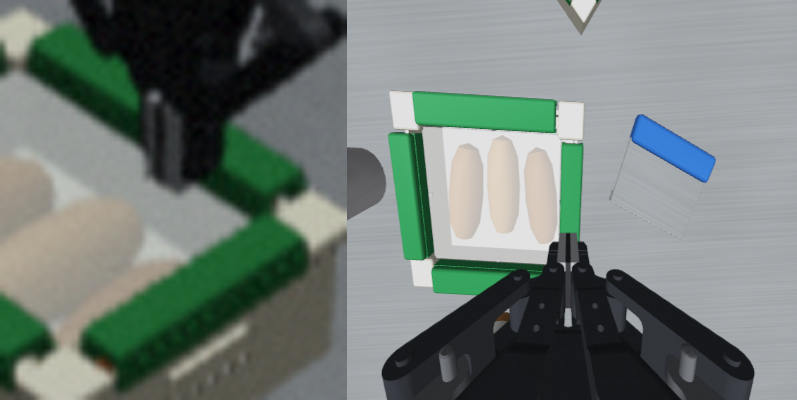

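Both views suggest that the visible fingertips end about 35 mm short of the reported TCP. The wrist view also shows the tip near the end of the left bar rather than at its centre. I'll check the pose and wrist camera against the known bar sizes.

```bash
cat > w.py <<'E'
from plant import env
from h import *
from scipy.spatial.transform import Rotation as Ro
def wframe():
    s=env.sense();f=env.grab_frame("wrist")
    q=s["orientation"];T=np.eye(4);T[:3,:3]=Ro.from_quat(np.r_[q[1:],q[0]]).as_matrix();T[:3,3]=s["eef_pos"]
    M=np.linalg.inv(T@f["T_tool_cam"]);f["R"]=M[:3,:3];f["t"]=M[:3,3];return s,f
E
python3 - <<'E'
from w import *
s,f=wframe()
for c,a,r in greens(f,200):
    b=[ray(f,p,.076)[:2] for p in cv2.boxPoints(r)]
    print(np.round(c),a,ray(f,c,.076).round(4),np.round([np.linalg.norm(b[1]-b[0]),np.linalg.norm(b[2]-b[1])],3))
cv2.imwrite("pics/w4.png",f["color"])
F=200/np.tan(np.radians(f["fovy"]/2))
for X in([.583,.0838,.076],[.6398,-.0045,.076],[.569,-.0847,.076],[.511,.0065,.076]):
    c=f["R"]@X+f["t"];print((c[:2]/c[2]*F+[f["cx"],f["cy"]]).round())
E
```

```text
[196. 112.] 6622 [0.5082 0.0041 0.076 ] [0.022 0.134]
[ 92. 194.] 5604 [ 0.5613 -0.0796  0.076 ] [0.033 0.096]
[319. 188.] 2617 [0.5637 0.0843 0.076 ] [0.072 0.021]
[180. 275.] 3507 [ 0.6287 -0.0264  0.076 ] [0.03  0.122]
[319. 213.]
[210. 286.]
[ 88. 204.]
[200. 116.]
```

View pics/w4.png

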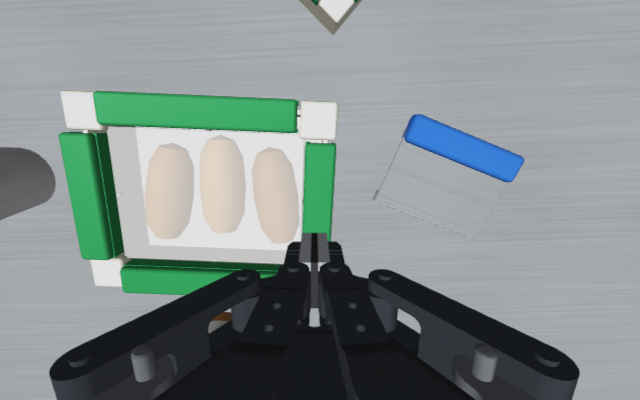

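The pose and wrist camera are consistent with the bars (134 × 22 mm at z = 0.076), so only the apparent tip length is in doubt, and contact will settle it. I'll correct x, y and the turn, then descend gently while watching the force.

>>> jog_arm --targets '[{"x": 0.3,"y": -0.3,"z": 0,"wx": 0,"wy": 0,"wz": 2.3,"jaw": 0},{"x": 0,"y": 0,"z": 0.3,"wx": 0,"wy": 0,"wz": 0,"jaw": 0},{"x": 0,"y": 0,"z": 0.3,"wx": 0,"wy": 0,"wz": 0,"jaw": 0},{"x": 0,"y": 0,"z": 0.3,"wx": 0,"wy": 0,"wz": 0,"jaw": 0},{"x": 0,"y": 0,"z": 0.2,"wx": 0,"wy": 0,"wz": 0,"jaw": 0},{"x": 0,"y": 0,"z": 0.2,"wx": 0,"wy": 0,"wz": 0,"jaw": 0}]'

```text
clock: 3.1
eef_pos: [0.586, 0.0836, 0.0804]
orientation: [0.002, 0.735, 0.678, -0.002]
force: [-0.2, 0.1, 1.4]
grip_width: -0.0001
```

```bash
python3 g.py
```

```text
t 3.1 [0.586  0.0836 0.0804] F [-0.2  0.1  1.4] w -0.00011455057496671429
[[ 0.082  0.997  0.   ]
 [ 0.997 -0.082 -0.005]
 [-0.005  0.001 -1.   ]]
left [ 0.   -0.3   0.44]
far [-8.34  6.08  0.49]
right [-16.91  -0.32   0.53]
near [-8.29 -6.85  0.48]
```

>>> jog_arm --targets '[{"x": 0,"y": 0,"z": 0.2,"wx": 0,"wy": 0,"wz": 0,"jaw": 0},{"x": 0,"y": 0,"z": 0.2,"wx": 0,"wy": 0,"wz": 0,"jaw": 0},{"x": 0,"y": 0,"z": 0.2,"wx": 0,"wy": 0,"wz": 0,"jaw": 0}]'

```text
clock: 3.35
eef_pos: [0.586, 0.0834, 0.0735]
orientation: [0.002, 0.735, 0.678, -0.002]
force: [-0.2, -0.3, 0.6]
grip_width: 0.0004
```

>>> jog_arm --targets '[{"x": 0,"y": 0,"z": 0.2,"wx": 0,"wy": 0,"wz": 0,"jaw": 0},{"x": 0,"y": 0,"z": 0.2,"wx": 0,"wy": 0,"wz": 0,"jaw": 0}]'

```text
clock: 3.52
eef_pos: [0.586, 0.0833, 0.069]
orientation: [0.002, 0.735, 0.678, -0.002]
force: [1.1, -0.2, -0.4]
grip_width: -0.0
```

>>> jog_arm --targets '[{"x": 0,"y": 0,"z": 0.2,"wx": 0,"wy": 0,"wz": 0,"jaw": 0},{"x": 0,"y": 0,"z": 0.2,"wx": 0,"wy": 0,"wz": 0,"jaw": 0}]'

```text
clock: 3.68
eef_pos: [0.586, 0.0832, 0.0645]
orientation: [0.002, 0.735, 0.678, -0.002]
force: [1.0, 0.2, 0.1]
grip_width: -0.0003
```

```bash
python3 g.py;python3 - <<'E'
from plant import env
import cv2,numpy as np
a=env.grab_frame("scene")["color"]
cv2.imwrite("pics/c5.png",cv2.resize(a[150:270,220:360],None,fx=5,fy=5,interpolation=cv2.INTER_CUBIC))
E
```

```text
t 3.6833 [0.586  0.0832 0.0645] F [1.  0.2 0.1] w -0.0002768172654084031
[[ 0.081  0.997 -0.   ]
 [ 0.997 -0.081 -0.006]
 [-0.006  0.    -1.   ]]
left [ 0.03 -0.31 -1.15]
far [-8.32  6.07 -1.1 ]
right [-16.88  -0.34  -1.05]
near [-8.26 -6.86 -1.1 ]
```

View pics/c5.png

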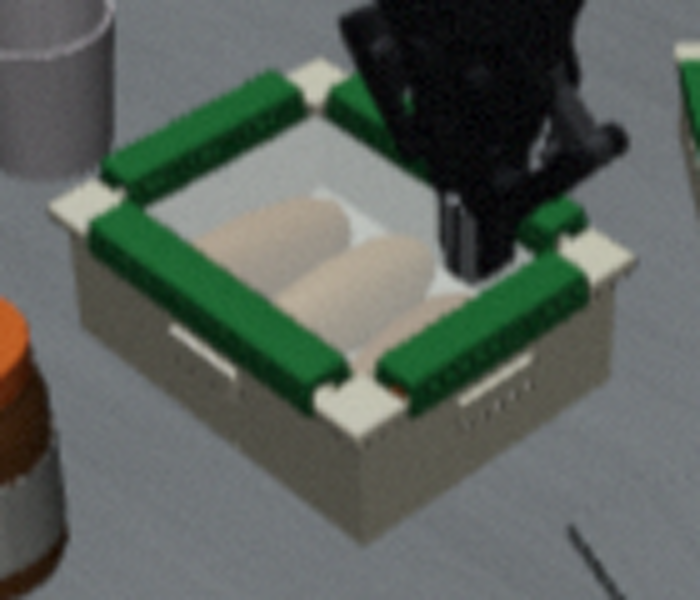

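Still no force at TCP z = 0.0645, and the picture shows the tip at crop (475,278), about 20 mm above the bar. So the shut fingers really do end about 30 mm behind the stated TCP, and I'll keep descending by feel.

>>> jog_arm --targets '[{"x": 0,"y": -0.3,"z": 0.2,"wx": 0,"wy": 0,"wz": 0,"jaw": 0},{"x": 0,"y": 0,"z": 0.2,"wx": 0,"wy": 0,"wz": 0,"jaw": 0},{"x": 0,"y": 0,"z": 0.2,"wx": 0,"wy": 0,"wz": 0,"jaw": 0}]'

```text
clock: 3.98
eef_pos: [0.5826, 0.0835, 0.0578]
orientation: [0.002, 0.735, 0.678, -0.002]
force: [0.2, 0.2, -0.1]
grip_width: -0.0
```

>>> jog_arm --targets '[{"x": 0,"y": 0,"z": 0.2,"wx": 0,"wy": 0,"wz": 0,"jaw": 0},{"x": 0,"y": 0,"z": 0.2,"wx": 0,"wy": 0,"wz": 0,"jaw": 0}]'

```text
clock: 4.15
eef_pos: [0.5826, 0.0835, 0.0534]
orientation: [0.002, 0.735, 0.678, -0.002]
force: [0.4, -0.3, 0.1]
grip_width: -0.0001
```

>>> jog_arm --targets '[{"x": 0,"y": 0,"z": 0.15,"wx": 0,"wy": 0,"wz": 0,"jaw": 0},{"x": 0,"y": 0,"z": 0.15,"wx": 0,"wy": 0,"wz": 0,"jaw": 0}]'

```text
clock: 4.32
eef_pos: [0.5825, 0.0834, 0.05]
orientation: [0.002, 0.735, 0.678, -0.002]
force: [-0.8, 0.2, -0.3]
grip_width: -0.0
```

>>> jog_arm --targets '[{"x": 0,"y": 0,"z": 0.15,"wx": 0,"wy": 0,"wz": 0,"jaw": 0},{"x": 0,"y": 0,"z": 0.15,"wx": 0,"wy": 0,"wz": 0,"jaw": 0}]'

```text
clock: 4.48
eef_pos: [0.5826, 0.0834, 0.0466]
orientation: [0.002, 0.735, 0.678, -0.002]
force: [-1.0, 0.8, 1.0]
grip_width: 0.0002
```

>>> jog_arm --targets '[{"x": 0,"y": 0,"z": 0.15,"wx": 0,"wy": 0,"wz": 0,"jaw": 0},{"x": 0,"y": 0,"z": 0.15,"wx": 0,"wy": 0,"wz": 0,"jaw": 0}]'

```text
clock: 4.65
eef_pos: [0.5826, 0.0834, 0.0433]
orientation: [0.002, 0.735, 0.678, -0.002]
force: [-0.3, -0.4, -0.0]
grip_width: 0.0
```

```bash
python3 g.py;python3 - <<'E'
from plant import env
import cv2,numpy as np
a=env.grab_frame("scene")["color"];b=env.grab_frame("wrist")["color"]
cv2.imwrite("pics/c6.png",np.hstack([cv2.resize(a[150:250,260:360],(400,400),interpolation=cv2.INTER_CUBIC),b[0:400,120:520]]))
E
```

```text
t 4.65 [0.5826 0.0834 0.0433] F [-0.3 -0.4 -0. ] w 4.0112276376845805e-05
[[ 0.081  0.997 -0.   ]
 [ 0.997 -0.081 -0.006]
 [-0.006  0.    -1.   ]]
left [ 0.02  0.03 -3.27]
far [-8.32  6.41 -3.22]
right [-16.88   0.    -3.18]
near [-8.26 -6.52 -3.22]
```

View pics/c6.png

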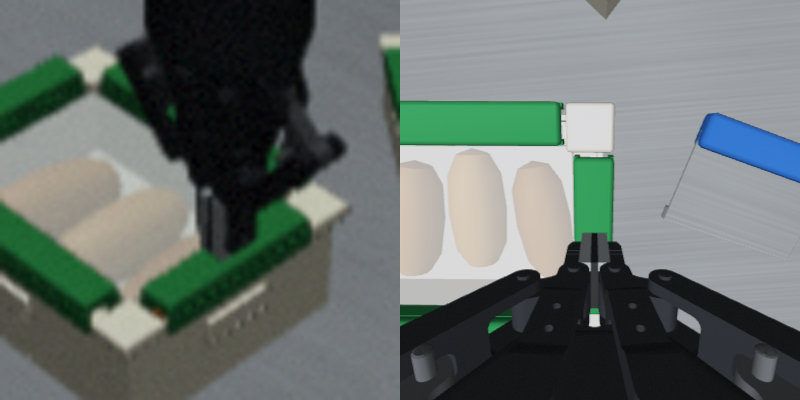

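The tip is now just at the middle of the left bar, at about left crop (228,255). I'll continue in small presses.

>>> jog_arm --targets '[{"x": 0,"y": 0,"z": 0.15,"wx": 0,"wy": 0,"wz": 0,"jaw": 0},{"x": 0,"y": 0,"z": 0.15,"wx": 0,"wy": 0,"wz": 0,"jaw": 0}]'

```text
clock: 4.92
eef_pos: [0.5827, 0.0834, 0.0403]
orientation: [0.002, 0.735, 0.678, -0.002]
force: [-0.6, -0.6, -0.9]
grip_width: -0.0
```

>>> jog_arm --targets '[{"x": 0,"y": 0,"z": 0.15,"wx": 0,"wy": 0,"wz": 0,"jaw": 0},{"x": 0,"y": 0,"z": 0.15,"wx": 0,"wy": 0,"wz": 0,"jaw": 0}]'

```text
clock: 5.08
eef_pos: [0.5828, 0.0834, 0.0378]
orientation: [0.002, 0.735, 0.678, -0.002]
force: [-3.7, 0.4, 7.5]
grip_width: 0.0002
```

>>> jog_arm --targets '[{"x": 0,"y": 0,"z": 0.15,"wx": 0,"wy": 0,"wz": 0,"jaw": 0}]'

```text
clock: 5.17
eef_pos: [0.5828, 0.0835, 0.0367]
orientation: [0.002, 0.735, 0.678, -0.002]
force: [-2.3, -0.4, 3.7]
grip_width: 0.0003
```

Contact came at TCP z ≈ 0.039. I'll keep pressing.

>>> jog_arm --targets '[{"x": 0,"y": 0,"z": 0.15,"wx": 0,"wy": 0,"wz": 0,"jaw": 0}]'

```text
clock: 5.25
eef_pos: [0.5828, 0.0835, 0.0353]
orientation: [0.002, 0.735, 0.678, -0.002]
force: [-0.3, -1.2, -0.1]
grip_width: 0.0001
```

>>> jog_arm --targets '[{"x": 0,"y": 0,"z": 0.15,"wx": 0,"wy": 0,"wz": 0,"jaw": 0}]'

```text
clock: 5.33
eef_pos: [0.5829, 0.0834, 0.0337]
orientation: [0.002, 0.735, 0.678, -0.002]
force: [0.7, -0.3, 0.4]
grip_width: 0.0001
```

>>> jog_arm --targets '[{"x": 0,"y": 0,"z": 0.15,"wx": 0,"wy": 0,"wz": 0,"jaw": 0}]'

```text
clock: 5.42
eef_pos: [0.5829, 0.0835, 0.032]
orientation: [0.002, 0.735, 0.678, -0.002]
force: [-0.1, -0.2, 0.8]
grip_width: 0.0002
```

>>> jog_arm --targets '[{"x": 0,"y": 0,"z": 0.15,"wx": 0,"wy": 0,"wz": 0,"jaw": 0}]'

```text
clock: 5.5
eef_pos: [0.583, 0.0835, 0.0314]
orientation: [0.002, 0.735, 0.678, -0.002]
force: [-12.8, -1.0, 34.0]
grip_width: -0.0002
```

It snapped and bottomed at TCP z ≈ 0.0315 with 34 N. I'll lift and go to the far side, stopping presses at about 0.033.

>>> jog_arm --targets '[{"x": 0,"y": 0,"z": -1,"wx": 0,"wy": 0,"wz": 0,"jaw": 0},{"x": 0,"y": 0,"z": -1,"wx": 0,"wy": 0,"wz": 0,"jaw": 0},{"x": -2.1,"y": 1.6,"z": 0,"wx": 0,"wy": 0,"wz": 0,"jaw": 0},{"x": -2.1,"y": 1.6,"z": 0,"wx": 0,"wy": 0,"wz": 0,"jaw": 0},{"x": -2.1,"y": 1.6,"z": 0,"wx": 0,"wy": 0,"wz": 0,"jaw": 0},{"x": -2.1,"y": 1.6,"z": 0,"wx": 0,"wy": 0,"wz": 0,"jaw": 0},{"x": 0,"y": 0,"z": 0,"wx": 0,"wy": 0,"wz": 0,"jaw": 0}]'

```text
clock: 6.08
eef_pos: [0.6429, -0.0076, 0.0558]
orientation: [0.003, 0.734, 0.679, -0.001]
force: [-0.0, -0.0, 0.1]
grip_width: 0.0001
```

```bash
python3 g.py;python3 - <<'E'
from w import *
s,f=wframe()
for c,a,r in greens(f,200):
    b=[ray(f,p,.076)[:2] for p in cv2.boxPoints(r)]
    print(np.round(c),a,ray(f,c,.076).round(4),ray(f,c,.068).round(4),np.round([np.linalg.norm(b[1]-b[0]),np.linalg.norm(b[2]-b[1])],3))
E
```

```text
t 6.0833 [ 0.6429 -0.0076  0.0558] F [-0.  -0.   0.1] w 0.00011359709312122417
[[ 0.077  0.997  0.003]
 [ 0.997 -0.077 -0.006]
 [-0.005  0.004 -1.   ]]
left [ 8.64 -6.67 -2.1 ]
far [ 0.27 -0.33 -2.03]
right [-8.27 -6.77 -2.  ]
near [  0.38 -13.25  -2.07]
[323.   3.] 1894 [0.5186 0.0061 0.076 ] [0.5157 0.0065 0.068 ] [0.133 0.003]
[313.  10.] 687 [0.5212 0.0011 0.076 ] [0.5184 0.0012 0.068 ] [0.001 0.129]
[163. 108.] 7949 [ 0.561 -0.084  0.076] [ 0.5602 -0.0881  0.068 ] [0.024 0.096]
[460. 111.] 7535 [0.5753 0.0766 0.076 ] [0.5752 0.0805 0.068 ] [0.091 0.024]
[314. 224.] 8261 [ 0.6343 -0.007   0.076 ] [ 0.6372 -0.0073  0.068 ] [0.026 0.131]
```

>>> jog_arm --targets '[{"x": 0,"y": -0.5,"z": 0.4,"wx": 0,"wy": 0,"wz": 0,"jaw": 0},{"x": 0,"y": 0,"z": 0.4,"wx": 0,"wy": 0,"wz": 0,"jaw": 0},{"x": 0,"y": 0,"z": 0.3,"wx": 0,"wy": 0,"wz": 0,"jaw": 0},{"x": 0,"y": 0,"z": 0.2,"wx": 0,"wy": 0,"wz": 0,"jaw": 0},{"x": 0,"y": 0,"z": 0.15,"wx": 0,"wy": 0,"wz": 0,"jaw": 0}]'

```text
clock: 6.55
eef_pos: [0.6343, -0.0029, 0.0398]
orientation: [0.002, 0.733, 0.68, -0.001]
force: [0.7, -0.9, 4.7]
grip_width: 0.0
```

>>> jog_arm --targets '[{"x": 0,"y": 0,"z": 0.15,"wx": 0,"wy": 0,"wz": 0,"jaw": 0},{"x": 0,"y": 0,"z": 0.15,"wx": 0,"wy": 0,"wz": 0,"jaw": 0}]'

```text
clock: 6.72
eef_pos: [0.6344, -0.0029, 0.0375]
orientation: [0.003, 0.733, 0.681, -0.002]
force: [-3.7, -3.2, 7.4]
grip_width: 0.0
```

>>> jog_arm --targets '[{"x": 0,"y": 0,"z": 0.15,"wx": 0,"wy": 0,"wz": 0,"jaw": 0}]'

```text
clock: 6.8
eef_pos: [0.6344, -0.0029, 0.0365]
orientation: [0.003, 0.733, 0.681, -0.002]
force: [-1.1, -1.3, 3.7]
grip_width: -0.0001
```

>>> jog_arm --targets '[{"x": 0,"y": 0,"z": 0.15,"wx": 0,"wy": 0,"wz": 0,"jaw": 0},{"x": 0,"y": 0,"z": 0.15,"wx": 0,"wy": 0,"wz": 0,"jaw": 0}]'

```text
clock: 6.97
eef_pos: [0.6345, -0.0025, 0.0335]
orientation: [0.003, 0.732, 0.681, -0.002]
force: [-1.2, 0.5, 0.7]
grip_width: 0.0001
```

>>> jog_arm --targets '[{"x": 0,"y": 0,"z": 0.1,"wx": 0,"wy": 0,"wz": 0,"jaw": 0}]'

```text
clock: 7.05
eef_pos: [0.6344, -0.0023, 0.0322]
orientation: [0.003, 0.732, 0.681, -0.002]
force: [0.0, 0.3, -0.8]
grip_width: -0.0001
```

>>> jog_arm --targets '[{"x": 0,"y": 0,"z": 0.1,"wx": 0,"wy": 0,"wz": 0,"jaw": 0}]'

```text
clock: 7.13
eef_pos: [0.6345, -0.0021, 0.0316]
orientation: [0.003, 0.732, 0.681, -0.002]
force: [-7.7, 0.0, 20.2]
grip_width: 0.0001
```

The far side is down and bottomed with 20 N. Next is the right side.

>>> jog_arm --targets '[{"x": 0,"y": 0,"z": -1,"wx": 0,"wy": 0,"wz": 0,"jaw": 0},{"x": 0,"y": 0,"z": -1,"wx": 0,"wy": 0,"wz": 0,"jaw": 0},{"x": -2.1,"y": -1.5,"z": 0,"wx": 0,"wy": 0,"wz": 0,"jaw": 0},{"x": -2.1,"y": -1.5,"z": 0,"wx": 0,"wy": 0,"wz": 0,"jaw": 0},{"x": -2.1,"y": -1.5,"z": 0,"wx": 0,"wy": 0,"wz": 0,"jaw": 0},{"x": -2.1,"y": -1.5,"z": 0,"wx": 0,"wy": 0,"wz": 0,"jaw": 0},{"x": 0,"y": 0,"z": 0,"wx": 0,"wy": 0,"wz": 0,"jaw": 0}]'

```text
clock: 7.72
eef_pos: [0.5678, -0.0824, 0.0563]
orientation: [0.005, 0.731, 0.682, -0.0]
force: [-0.6, -0.1, -1.0]
grip_width: -0.0
```

```bash
python3 g.py;python3 - <<'E'
from w import *
s,f=wframe()
for c,a,r in greens(f,200):
    b=[ray(f,p,.076)[:2] for p in cv2.boxPoints(r)]
    print(np.round(c),a,ray(f,c,.076).round(4),ray(f,c,.068).round(4),np.round([np.linalg.norm(b[1]-b[0]),np.linalg.norm(b[2]-b[1])],3))
E
```

```text
t 7.7167 [ 0.5678 -0.0824  0.0563] F [-0.6 -0.1 -1. ] w -4.721531259644793e-05
[[ 0.068  0.998  0.006]
 [ 0.998 -0.068 -0.007]
 [-0.006  0.007 -1.   ]]
left [16.68  0.39 -2.07]
far [ 8.26  6.66 -1.98]
right [-0.23  0.15 -1.96]
near [ 8.47 -6.26 -2.06]
[461. 127.] 9734 [0.5079 0.0028 0.076 ] [0.5082 0.0068 0.068 ] [0.021 0.134]
[308. 195.] 2800 [ 0.5407 -0.0847  0.076 ] [ 0.5428 -0.085   0.068 ] [0.02  0.054]
[568. 226.] 6220 [0.5708 0.0713 0.076 ] [0.5743 0.0787 0.068 ] [0.092 0.028]
[498. 310.] 1178 [0.6277 0.0357 0.076 ] [0.6341 0.0414 0.068 ] [0.019 0.053]
[408. 320.] 284 [ 0.6315 -0.024   0.076 ] [ 0.6381 -0.0214  0.068 ] [0.008 0.022]
```

>>> jog_arm --targets '[{"x": -0.2,"y": 0,"z": 0.4,"wx": 0,"wy": 0,"wz": 0,"jaw": 0},{"x": 0,"y": 0,"z": 0.4,"wx": 0,"wy": 0,"wz": 0,"jaw": 0},{"x": 0,"y": 0,"z": 0.3,"wx": 0,"wy": 0,"wz": 0,"jaw": 0},{"x": 0,"y": 0,"z": 0.2,"wx": 0,"wy": 0,"wz": 0,"jaw": 0},{"x": 0,"y": 0,"z": 0.15,"wx": 0,"wy": 0,"wz": 0,"jaw": 0}]'

```text
clock: 8.18
eef_pos: [0.5719, -0.0818, 0.0422]
orientation: [0.006, 0.73, 0.683, 0.002]
force: [0.1, 0.5, -0.5]
grip_width: 0.0
```

>>> jog_arm --targets '[{"x": 0,"y": 0,"z": 0.15,"wx": 0,"wy": 0,"wz": 0,"jaw": 0},{"x": 0,"y": 0,"z": 0.15,"wx": 0,"wy": 0,"wz": 0,"jaw": 0}]'

```text
clock: 8.35
eef_pos: [0.5721, -0.0812, 0.0387]
orientation: [0.006, 0.73, 0.683, 0.001]
force: [-3.7, -2.1, 8.5]
grip_width: -0.0001
```

>>> jog_arm --targets '[{"x": 0,"y": 0,"z": 0.15,"wx": 0,"wy": 0,"wz": 0,"jaw": 0}]'

```text
clock: 8.43
eef_pos: [0.5721, -0.0813, 0.0373]
orientation: [0.006, 0.73, 0.684, 0.001]
force: [-4.5, -1.8, 7.4]
grip_width: 0.0002
```

>>> jog_arm --targets '[{"x": 0,"y": 0,"z": 0.15,"wx": 0,"wy": 0,"wz": 0,"jaw": 0}]'

```text
clock: 8.52
eef_pos: [0.5721, -0.0813, 0.036]
orientation: [0.006, 0.73, 0.684, 0.001]
force: [-0.6, -0.3, 1.0]
grip_width: -0.0
```

>>> jog_arm --targets '[{"x": 0,"y": 0,"z": 0.15,"wx": 0,"wy": 0,"wz": 0,"jaw": 0},{"x": 0,"y": 0,"z": 0.15,"wx": 0,"wy": 0,"wz": 0,"jaw": 0}]'

```text
clock: 8.68
eef_pos: [0.5723, -0.0811, 0.0327]
orientation: [0.006, 0.73, 0.684, 0.001]
force: [0.3, -0.2, -0.2]
grip_width: -0.0
```

>>> jog_arm --targets '[{"x": 0,"y": 0,"z": 0.1,"wx": 0,"wy": 0,"wz": 0,"jaw": 0}]'

```text
clock: 8.77
eef_pos: [0.5724, -0.081, 0.0316]
orientation: [0.006, 0.73, 0.684, 0.001]
force: [-4.7, 0.0, 18.1]
grip_width: -0.0001
```

>>> jog_arm --targets '[{"x": 0,"y": 0,"z": 0.1,"wx": 0,"wy": 0,"wz": 0,"jaw": 0}]'

```text
clock: 8.85
eef_pos: [0.5724, -0.081, 0.0315]
orientation: [0.006, 0.73, 0.684, 0.001]
force: [-10.6, -0.4, 27.0]
grip_width: -0.0001
```

The right side is down and bottomed. Last is the near side.

>>> jog_arm --targets '[{"x": 0,"y": 0,"z": -1,"wx": 0,"wy": 0,"wz": 0,"jaw": 0},{"x": 0,"y": 0,"z": -1,"wx": 0,"wy": 0,"wz": 0,"jaw": 0},{"x": 2,"y": -1.7,"z": 0,"wx": 0,"wy": 0,"wz": 0,"jaw": 0},{"x": 2,"y": -1.7,"z": 0,"wx": 0,"wy": 0,"wz": 0,"jaw": 0},{"x": 2,"y": -1.7,"z": 0,"wx": 0,"wy": 0,"wz": 0,"jaw": 0},{"x": 2,"y": -1.6,"z": 0,"wx": 0,"wy": 0,"wz": 0,"jaw": 0},{"x": 0,"y": 0,"z": 0,"wx": 0,"wy": 0,"wz": 0,"jaw": 0}]'

```text
clock: 9.43
eef_pos: [0.51, 0.0052, 0.0538]
orientation: [0.008, 0.731, 0.683, 0.002]
force: [0.8, 0.0, -0.3]
grip_width: -0.0
```

```bash
python3 g.py
```

```text
t 9.4333 [0.51   0.0052 0.0538] F [ 0.8  0.  -0.3] w -1.7661567110732035e-05
[[ 0.068  0.998  0.014]
 [ 0.998 -0.067 -0.008]
 [-0.007  0.014 -1.   ]]
left [ 8.32  6.79 -2.18]
far [-0.11 13.05 -2.04]
right [-8.59  6.53 -2.07]
near [ 0.12  0.13 -2.22]
```

>>> jog_arm --targets '[{"x": 0,"y": -0.1,"z": 0.4,"wx": 0,"wy": 0,"wz": 0,"jaw": 0},{"x": 0,"y": 0,"z": 0.4,"wx": 0,"wy": 0,"wz": 0,"jaw": 0},{"x": 0,"y": 0,"z": 0.2,"wx": 0,"wy": 0,"wz": 0,"jaw": 0},{"x": 0,"y": 0,"z": 0.15,"wx": 0,"wy": 0,"wz": 0,"jaw": 0}]'

```text
clock: 9.77
eef_pos: [0.5111, 0.0047, 0.0428]
orientation: [0.009, 0.73, 0.683, 0.004]
force: [0.2, -0.1, 0.3]
grip_width: 0.0003
```

>>> jog_arm --targets '[{"x": 0,"y": 0,"z": 0.15,"wx": 0,"wy": 0,"wz": 0,"jaw": 0}]'

```text
clock: 9.85
eef_pos: [0.5115, 0.0041, 0.041]
orientation: [0.009, 0.73, 0.683, 0.004]
force: [0.3, -0.2, -0.7]
grip_width: 0.0001
```

>>> jog_arm --targets '[{"x": 0,"y": 0,"z": 0.15,"wx": 0,"wy": 0,"wz": 0,"jaw": 0}]'

```text
clock: 9.93
eef_pos: [0.5117, 0.0037, 0.0392]
orientation: [0.009, 0.731, 0.683, 0.003]
force: [-4.2, 5.0, 7.5]
grip_width: -0.0001
```

>>> jog_arm --targets '[{"x": 0,"y": 0,"z": 0.15,"wx": 0,"wy": 0,"wz": 0,"jaw": 0}]'

```text
clock: 10.02
eef_pos: [0.5117, 0.0037, 0.0377]
orientation: [0.008, 0.731, 0.682, 0.003]
force: [-3.9, 4.8, 6.7]
grip_width: -0.0
```

>>> jog_arm --targets '[{"x": 0,"y": 0,"z": 0.15,"wx": 0,"wy": 0,"wz": 0,"jaw": 0}]'

```text
clock: 10.1
eef_pos: [0.5117, 0.0037, 0.0362]
orientation: [0.008, 0.731, 0.682, 0.003]
force: [-0.6, 1.3, 1.8]
grip_width: 0.0003
```

>>> jog_arm --targets '[{"x": 0,"y": 0,"z": 0.15,"wx": 0,"wy": 0,"wz": 0,"jaw": 0},{"x": 0,"y": 0,"z": 0.15,"wx": 0,"wy": 0,"wz": 0,"jaw": 0}]'

```text
clock: 10.27
eef_pos: [0.5121, 0.0032, 0.0328]
orientation: [0.008, 0.731, 0.682, 0.003]
force: [0.1, -0.4, -0.1]
grip_width: -0.0
```

>>> jog_arm --targets '[{"x": 0,"y": 0,"z": 0.1,"wx": 0,"wy": 0,"wz": 0,"jaw": 0}]'

```text
clock: 10.35
eef_pos: [0.5122, 0.003, 0.0316]
orientation: [0.008, 0.731, 0.682, 0.003]
force: [-3.6, 2.5, 16.1]
grip_width: 0.0002
```

>>> jog_arm --targets '[{"x": 0,"y": 0,"z": 0.1,"wx": 0,"wy": 0,"wz": 0,"jaw": 0}]'

```text
clock: 10.43
eef_pos: [0.5123, 0.003, 0.0314]
orientation: [0.008, 0.732, 0.682, 0.003]
force: [-11.3, 2.9, 34.8]
grip_width: 0.0004
```

Now lift and retreat to the left-front start area (tool +x and -y) so the cameras see clearly.

>>> jog_arm --targets '[{"x": 0,"y": 0,"z": -1.5,"wx": 0,"wy": 0,"wz": 0,"jaw": 0},{"x": 0,"y": 0,"z": -3,"wx": 0,"wy": 0,"wz": 0,"jaw": 0},{"x": 0,"y": 0,"z": -3.5,"wx": 0,"wy": 0,"wz": 0,"jaw": 0},{"x": 0,"y": 0,"z": -3.5,"wx": 0,"wy": 0,"wz": 0,"jaw": 0},{"x": 0,"y": 0,"z": -3.5,"wx": 0,"wy": 0,"wz": 0,"jaw": 0},{"x": 3,"y": -1,"z": 0,"wx": 0,"wy": 0,"wz": 0,"jaw": 0},{"x": 3,"y": -1,"z": 0,"wx": 0,"wy": 0,"wz": 0,"jaw": 0},{"x": 3,"y": -1,"z": 0,"wx": 0,"wy": 0,"wz": 0,"jaw": 0},{"x": 3,"y": -1,"z": 0,"wx": 0,"wy": 0,"wz": 0,"jaw": 0},{"x": 3,"y": -1,"z": 0,"wx": 0,"wy": 0,"wz": 0,"jaw": 0},{"x": 3,"y": -1,"z": 0,"wx": 0,"wy": 0,"wz": 0,"jaw": 0},{"x": 3,"y": -1,"z": 0,"wx": 0,"wy": 0,"wz": 0,"jaw": 0},{"x": 3,"y": -1,"z": 0,"wx": 0,"wy": 0,"wz": 0,"jaw": 0},{"x": 3,"y": -1,"z": 0,"wx": 0,"wy": 0,"wz": 0,"jaw": 0},{"x": 3,"y": -1,"z": 0,"wx": 0,"wy": 0,"wz": 0,"jaw": 0},{"x": 3,"y": -1,"z": 0,"wx": 0,"wy": 0,"wz": 0,"jaw": 0},{"x": 3,"y": -1,"z": 0,"wx": 0,"wy": 0,"wz": 0,"jaw": 0},{"x": 3,"y": -1,"z": 0,"wx": 0,"wy": 0,"wz": 0,"jaw": 0},{"x": 3,"y": -1,"z": 0,"wx": 0,"wy": 0,"wz": 0,"jaw": 0},{"x": 0,"y": 0,"z": 0,"wx": 0,"wy": 0,"wz": 0,"jaw": 0}]'

```text
clock: 12.1
eef_pos: [0.3975, 0.4508, 0.1832]
orientation: [0.01, 0.734, 0.679, 0.006]
force: [-0.4, 0.0, 0.8]
grip_width: -0.0001
```

Run:
```python
from plant import env
from h import *
s=env.sense();print(s["clock"],s["eef_pos"],s["force"])
T=env.grab_frame("top");S=env.grab_frame("scene")
for n,f in(("top",T),("scene",S)):
    for c,a,r in greens(f):print(n,c.round(1),a,ray(f,c,.068).round(4))
cv2.imwrite("pics/end.png",np.hstack([cv2.resize(T["color"][70:250,190:480],None,fx=1.2,fy=1.2),cv2.resize(S["color"][150:258,225:351],None,fx=2,fy=2)]))
```

```text
12.1 [0.39750066 0.45076316 0.18324045] [-0.37824328  0.01479704  0.81277182]
top [345.  163.3] 731 [ 0.6397 -0.0067  0.068 ]
top [299.1 193.6] 490 [0.5824 0.0833 0.068 ]
top [386.9 199.4] 522 [ 0.5677 -0.0853  0.068 ]
top [341.6 230.2] 726 [0.5107 0.0041 0.068 ]
top [273.6 285.2] 242 [0.4121 0.1336 0.068 ]
top [314.4 289.1] 361 [0.4027 0.0582 0.068 ]
top [280.4 326. ] 411 [0.3384 0.122  0.068 ]
top [320.4 329.6] 278 [0.3296 0.0489 0.068 ]
scene [378. 158.] 115 [0.3434 0.0609 0.068 ]
scene [404.  173.6] 173 [0.3544 0.1365 0.068 ]
scene [362.2 175.5] 163 [0.419  0.0733 0.068 ]
scene [259.8 178.2] 238 [ 0.5696 -0.0841  0.068 ]
scene [310.8 183.1] 385 [0.5111 0.0084 0.068 ]
scene [388.1 191. ] 133 [0.4263 0.1448 0.068 ]
scene [263.2 211.4] 458 [ 0.6404 -0.0024  0.068 ]
scene [315.7 216.5] 324 [0.5839 0.0846 0.068 ]
```

View pics/end.png

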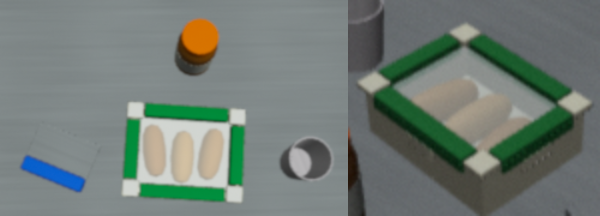

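All four bars now sit flush with the corners. Their centres, cast onto z = 0.068, land on the original x, y to under 1 mm, so the box has not moved. The bystanders are in place and the arm is clear, so I'm handing in.

```bash
python3 -c "
from plant import env
print(env.job_done())"
```

```text
the job is handed in; nothing more can be done
None
```

I pressed all four rim sides (left, far, right, near) shut with the closed fingertips and handed the job in at about 12 s. No verdict was reported.

- **Presses:** each side resisted with about 7–9 N, snapped, and then bottomed. The highest wrist force I read was about 37 N in total (35 N vertical) on the near side, against the 60 N limit. I only read the force between moves, so brief peaks in between were not seen.
- **Final position:** in the last pictures from both cameras all four bars are flush with the cream corners. Their centres, taken at the shut height of 68 mm, fall within 1 mm of where they were at the start, so the box did not move.
- **Surroundings:** the jar, cup and scraper look unmoved; I checked them by eye only. The arm ended clear of everything at a height of 0.18 m with no contact force.
- **What disagreed:**
  - The shut fingers touched the bars about 37 mm higher than the stated TCP, so I pressed by force and pictures rather than by the reported height.
  - The wrist camera put the bars up to about 8 mm from the other two cameras, where the fingers hid part of a bar or its side face showed.
  - The first two move calls were refused because every row needs all its fields.

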